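# Load the bench shaker: clip in the carrier board, stopper the flasks

## Task

Get the shaker ready to run. First clip the carrier board onto its platform: push one end under the lip of one sprung jaw, lower the other end and let the jaws centre it, so that it lies flat under both lips, about midway across their width. Then close every flask with a rubber stopper, pushed in until its head sits on the rim, and stand it upright on the board with its whole base on the plate, clear of the jaws (left-over stoppers stay in their rack); last of all push the shaker's switch lever fully over to on, without disturbing the bottle or the beaker.

Things in the scene. Friction and masses are not known exactly. Their poses are not given: they have to be found in the camera images.
- shaker: Flat bench shaker, fixed: white housing 300 mm along its x, 200 along y, bare aluminium platform on top, 70 mm above the bench. Origin: centre of its underside, on the bench; x runs from the near jaw to the far jaw, z up. Two sprung dark steel jaws 120 mm wide (y) face each other across the platform. A low ledge (130 along x, 30 high) on the -y side carries the switch.
- jaw_far (a joint): Outward travel of the sprung jaw at the shaker's +x end from rest, m: 0 to 0.024; 0.002 when the board sits centred. Springs back: 3 N to start, 10 N at 16 mm. Jaw: an upright face, at rest at x = +98 mm in the shaker's frame, with a lip on top reaching 7 mm further in (lip edge at +91 mm); lip underside 17 mm above the platform, lip top 23 mm above it.
- jaw_near (a joint): The same for the jaw at the shaker's -x end, a mirror image: face at rest at x = -98 mm, lip edge at -91 mm; it too is pushed outwards, to -x.
- switch (a joint): Angle of the shaker's switch lever, rad: 0 = off, leaning 0.5 rad towards the shaker's -x end; 1.0 = on, leaning 0.5 rad towards its +x end. It swings in a plane along the shaker's x, is light (under 2 N at the ball) and stays where it is left.
- switch_tip (a point): Centre of the black ball (26 mm across) on the end of the steel switch lever. The ball is 80 mm from the lever's pivot, which lies at x = 0, y = -135, z = 52 mm in the shaker's frame; the lever stands on a grey block 70 x 50 x 25 mm.
- board_grip (a point): Carrier board: grey plastic plate 200 mm (x) by 150 (y), 8 thick, 0.3 kg, with two flush dark grey mats and in its middle an upright grip bar 14 mm thick (x), 70 long (y), 36 high above the plate. This point: centre of the bar, 30 mm above the board's underside. The 200 mm length goes from jaw to jaw, either way round; clipped in, the point is 100 mm above the bench.
- rack: Orange plastic stopper rack, fixed, 170 (x) x 56 (y) x 26 mm high, with three round holes 25 mm across in a row along x at -55, 0 and +55 mm. Origin: centre of its underside.
- stopper1_mid (a point): Grey rubber stopper, 40 mm high: a round head 26 mm across and 20 mm high over a tapered plug 20 mm long, 20 mm across under the head and 16 mm at its lower end. This point: on its axis half-way up, where head meets plug; z up through the head. Starts plug down in a hole of the rack, head resting on the rack's top. 16 g. All alike.
- stopper2_mid (a point): Grey rubber stopper, 40 mm high: a round head 26 mm across and 20 mm high over a tapered plug 20 mm long, 20 mm across under the head and 16 mm at its lower end. This point: on its axis half-way up, where head meets plug; z up through the head. Starts plug down in a hole of the rack, head resting on the rack's top. 16 g. All alike.
- stopper3_mid (a point): Grey rubber stopper, 40 mm high: a round head 26 mm across and 20 mm high over a tapered plug 20 mm long, 20 mm across under the head and 16 mm at its lower end. This point: on its axis half-way up, where head meets plug; z up through the head. Starts plug down in a hole of the rack, head resting on the rack's top. 16 g. All alike.
- flask1_mid (a point): Conical glass flask, 110 mm high, base 58 mm across, tapering to a straight neck 29 mm across outside that takes up the top 30 mm; neck bore 22 mm wide and 30 mm deep, open at the top. 90 g. This point: on its axis, 55 mm above its base; z up. With a stopper home, its head rests on the rim, its own point 55 mm above this one. May be absent. All alike.
- flask2_mid (a point): Conical glass flask, 110 mm high, base 58 mm across, tapering to a straight neck 29 mm across outside that takes up the top 30 mm; neck bore 22 mm wide and 30 mm deep, open at the top. 90 g. This point: on its axis, 55 mm above its base; z up. With a stopper home, its head rests on the rim, its own point 55 mm above this one. May be absent. All alike.
- flask3_mid (a point): Conical glass flask, 110 mm high, base 58 mm across, tapering to a straight neck 29 mm across outside that takes up the top 30 mm; neck bore 22 mm wide and 30 mm deep, open at the top. 90 g. This point: on its axis, 55 mm above its base; z up. With a stopper home, its head rests on the rim, its own point 55 mm above this one. May be absent. All alike.
- reagent: Bystander: amber bottle 70 mm across, 150 high, loose. Origin: centre of its underside.
- beaker: Bystander: clear plastic beaker 84 mm across, 110 high, loose. Origin: centre of its underside.
- board: The carrier board again: the centre of its underside, same axes as board_grip.
- flask1: Flask 1 again: the centre of its base.
- flask2: Flask 2 again: the centre of its base.
- flask3: Flask 3 again: the centre of its base.

How it is judged:
By the outcome, as a careful person would: the job done as asked, in the order asked, and still so for the second after the job is handed in, with the robot touching nothing.
Of flask1, flask2, flask3 only 2 to 3 are there at a start; the rules pass over those that are not, and their reading is None.
At some moment in a run one of flask1, flask2, flask3 may be knocked a few centimetres aside while the robot is not near it.
It also fails if it takes over 210 s, if anything falls off the work surface, if the arm or the gripper's body presses on something with over 40 N, if the wrist force passes 120 N, or if a joint passes its speed limit or range.

## Robot

A 6-joint arm with a two-finger parallel gripper is mounted at the origin on the work surface. World frame = base frame: x ahead of the robot, y to its left, z up, the work surface at z = 0. Lengths are in mm, angles in rad, forces in N, time in s.
With the tool pointing down it reaches from about 350 to 775 mm from the base axis. Payload 7.3 kg.
Tool frame: the origin (TCP) lies at the very end of the fingers, on their centre line; the grasp point (between the pads) lies 19 mm behind it (bot.grip_point_offset is the distance from the TCP to the grasp point, in mm); z points along the fingers, y is the line along which they close (so a half turn about z gives the same grasp; the last joint's range is limited). The gripper opens to 92 mm and grips with 3 to 60 N. Pads are 19 mm wide; open, the fingers measure 130 mm over their backs; the gripper's body (75 mm by 190 mm) begins 47 mm behind the grasp point.
Start: joints at [-1.34, 0.342, 1.524, -0, 1.275, -0.146], TCP at [193.195, -488.181, 226.741] pointing down, gripper open.
Joint ranges: [-2.53, 2.53], [-0.77, 2.02], [0.04, 2.7], [-1, 4.14], [0.28, 2.66], [-3.11, 3.11]. Speed limits (rad/s): [2.57, 2.57, 3.14, 3.14, 3.14, 3.14].

## Interface

Orientations are given as [roll, pitch, yaw] about the fixed x, y, z axes, in that order (R = Rz(yaw) Ry(pitch) Rx(roll)).
In Python, from plant import bot gives the robot as it stands. The module is installed in compiled form; this text tells all that it offers.
- The arm moves only by the shell command python3 -m jog 'ROWS' [OPENING]. ROWS is JSON, a list of rows, each a list of 6 numbers: the shift along the tool's x, y, z in mm, then the turn, a rotation vector about the tool's x, y, z in rad. In form: [[dx, dy, dz, rx, ry, rz], ...]. A call has 1 to 12 rows; each row shifts and turns the commanded pose from where the row before left it, along the tool's axes as they then stand; what a row does not reach is not made up. A row lasts 1/10 s, in which the tool goes at most 50 mm and 8.59 degrees, less where a joint would pass 70% of its speed; a pose out of reach is approached as far as the arm can. A call with a gripper value outside its range is refused whole. OPENING is the opening in per cent of the stroke, from 0 (shut) to 100 (fully open), set as the call begins (- or left out, the last holds). The fingers move at their own pace and stop on an object; the grip force is fixed at half the most. Time passes only in rows, so rows that do not move let the fingers close. It gives the time, the measured TCP pose, the force, the opening and the grip force at its end, in the units of the state.
- bot.get_obs(): the state, without advancing time (a new reading comes with each control period).
- bot.capture(name): name is "scene" or "top"; returns the picture (400x640x3 uint8, red, green, blue); there is no depth.
- bot.camera_model(name): a dict with "fx", "fy", "cx", "cy" (pixels), "dist_coeffs" ([k1, k2, p1, p2, k3] as OpenCV has them; the pictures are not rectified), "position" and "orientation" of the camera in the world. Camera axes: x right, y down, z forward; pixel columns grow to the right and rows downward; lengths in mm; the calibration is good to about 2 mm. A picture is of the moment at which its call begins. camera_model takes no time and is no camera call.
- bot.close_job(): hands the job in; it is judged then, once.
Trained networks look in the newest picture that a camera, given by its name, has taken for a name from the list of things; names that differ only in an ending like _2 or _b are one class to them, and where a whole thing is asked for, a point or a joint stands for the part that bears it (a point fixed in the world has none). Each returns a list of dicts, best first, with "p" (0 to 1); they miss things now and then, are a little off and sometimes report something else, mostly with a low value. They report only what shows in the picture. A call takes as long as a camera call.
- bot.outline_of(target, camera): "mask" (400x640 bool, what is visible of it) and "pixel" ([column, row] in pixels, amid what is visible of it).
The state is a dict: "time": time; "joint_positions": joint angles; "dq": joint speeds; "tau": joint torques, N m; "tool_pos": TCP position; "tcp_rot": TCP orientation; "contact_force": force on the tool from outside, world axes, zero at the start; "moment": the same for the moment, N m; "grip_width": finger opening in mm; "finger_force": force on a finger pad.
Only numpy, scipy, OpenCV 4.12 (cv2) and the standard library are available. Lean on these libraries where they do the work, as an engineer would, in place of code of your own. Each camera call takes 0.05 s, during which the arm holds its last target. There are 200 camera calls.

## Working session

There is one attempt and no reset: what is moved stays moved. The work goes in short steps, Python scripts to look and compute and a shell command to move; the robot and the scene stay as the last step left them, time stands still between calls to the robot, and variables do not carry over. Pictures are saved under pics/ and viewed, at most 17 in all, crops included, and the job is handed in when it is done.

```bash
mkdir -p pics
python3 - <<'E'
from plant import bot
import cv2
for n in("scene","top"):
    im=bot.capture(n); cv2.imwrite(f"pics/{n}0.png",im[:,:,::-1]); print(n,bot.camera_model(n))
o=bot.get_obs();print(o)
for t in ["shaker","switch_tip","board_grip","rack","stopper1_mid","flask1_mid","reagent","beaker","board","jaw_far","jaw_near"]:
  for c in("scene","top"):
    print(t,c,[(round(d["p"],2),[round(float(v)) for v in d["pixel"]],int(d["mask"].sum())) for d in bot.outline_of(t,c)][:5])
E
```

```text
scene {'fx': 433.7244255358882, 'fy': 433.7244255358882, 'cx': 318.53747544942325, 'cy': 201.4724717698528, 'dist_coeffs': array([-0.11905407,  0.        ,  0.        ,  0.        ,  0.        ]), 'position': array([1108.47543784, -649.79500289,  807.76819466]), 'orientation': array([-2.27207929,  0.01925633,  0.72283501])}
top {'fx': 448.1914619798634, 'fy': 448.1914619798634, 'cx': 312.7194088930967, 'cy': 200.39204750320093, 'dist_coeffs': array([-0.12289256,  0.        ,  0.        ,  0.        ,  0.        ]), 'position': array([ 493.21466866,  -27.19382522, 1261.5807368 ]), 'orientation': array([-3.09981746,  0.02291299, -1.60117356])}
{'time': 0.1, 'joint_positions': array([-1.34001499e+00,  3.42641815e-01,  1.52492926e+00, -1.29477906e-05,
        1.27540081e+00, -1.46021585e-01]), 'dq': array([ 0.00051557, -0.00211275, -0.00278362,  0.00070936,  0.00139781,
       -0.0009223 ]), 'tau': array([ 1.14159568e-03, -4.32005417e+01, -2.44694513e+01,  7.19239796e-02,
        5.25765354e-02, -3.67319103e-05]), 'tool_pos': array([ 193.09490708, -487.80441031,  226.11757926]), 'tcp_rot
[... 498 characters left out ...]
(0.76, [257, 299], 1230)]
rack top [(0.75, [422, 178], 1068), (0.22, [363, 186], 99)]
stopper1_mid scene [(0.7, [337, 224], 9426), (0.43, [243, 318], 175)]
stopper1_mid top []
flask1_mid scene [(0.83, [226, 243], 657)]
flask1_mid top [(0.54, [398, 242], 349)]
reagent scene [(0.84, [238, 347], 1864), (0.51, [199, 257], 701)]
reagent top [(0.72, [466, 143], 834)]
beaker scene [(0.7, [451, 168], 1091)]
beaker top [(0.61, [179, 138], 978)]
board scene []
board top [(0.98, [190, 243], 3604)]
jaw_far scene [(0.64, [373, 220], 475), (0.48, [255, 302], 1071)]
jaw_far top [(0.67, [399, 246], 340), (0.61, [304, 147], 362)]
jaw_near scene [(0.64, [306, 190], 342)]
jaw_near top [(0.74, [315, 222], 403)]
```

View pics/scene0.png

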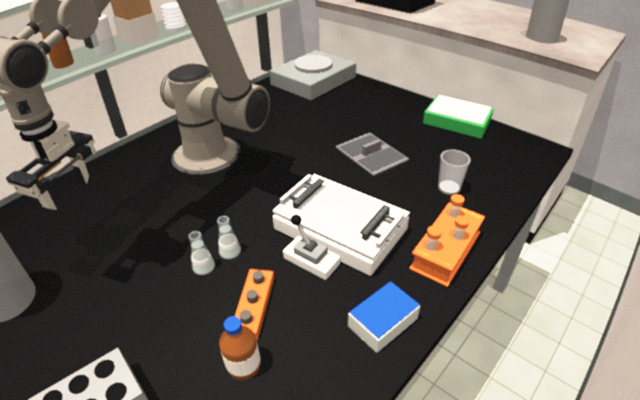

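View pics/top0.png

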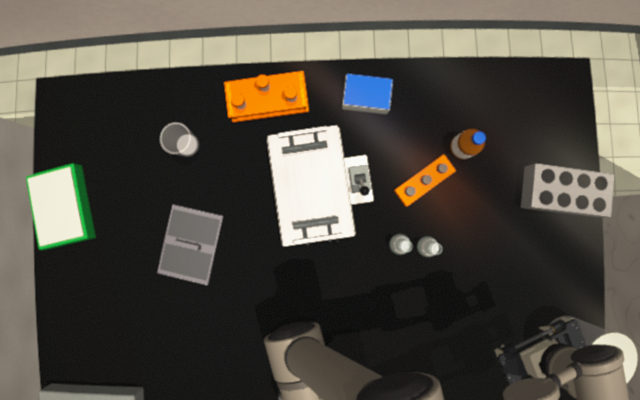

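The scene picture shows two flasks at (202,255) and (228,240), the rack at (257,300), the shaker at (337,225) and the board at (372,152). The bottle is at (240,348) and the beaker at (453,172). The orange studded brick at (448,240) is a decoy. The top picture agrees: the flasks are at (400,243) and (430,246), the switch ledge is at (360,180) on world −y, and the board is at (190,243). I'll fit poses using known shapes against the masks.

```bash
cat > h.py <<'E'
import numpy as np, cv2
from plant import bot
from scipy.optimize import minimize
from scipy.spatial.transform import Rotation as R
CM={n:bot.camera_model(n) for n in("scene","top")}
def proj(P,c):
    m=CM[c]; Rw=R.from_euler("xyz",m["orientation"]).as_matrix()
    K=np.array([[m["fx"],0,m["cx"]],[0,m["fy"],m["cy"]],[0,0,1.]])
    return cv2.projectPoints(np.asarray(P,float).reshape(-1,1,3),cv2.Rodrigues(Rw.T)[0],-Rw.T@m["position"],K,m["dist_coeffs"])[0].reshape(-1,2)
def ray(px,c,z):
    m=CM[c]; K=np.array([[m["fx"],0,m["cx"]],[0,m["fy"],m["cy"]],[0,0,1.]])
    u=cv2.undistortPoints(np.array([[px]],float),K,m["dist_coeffs"])[0,0]
    d=R.from_euler("xyz",m["orientation"]).as_matrix()@[u[0],u[1],1]; p=m["position"]
    return p+d*(z-p[2])/d[2]
def box(x0,x1,y0,y1,z0,z1): return np.array([[x,y,z] for x in(x0,x1) for y in(y0,y1) for z in(z0,z1)],float)
def lathe(rz): return np.array([[r*np.cos(a),r*np.sin(a),z] for r,z in rz for a in np.arange(0,6.28,.26)])
S=dict(
 shaker=[box(-150,150,-100,100,0,70),box(-65,65,-170,-100,0,30),box(-35,35,-160,-110,30,55)],
 board=[box(-100,100,-75,75,0,8),box(-7,7,-35,35,8,44)],
 rack=[box(-85,85,-28,28,0,26)]+[lathe([(13,26),(13,46)])+[x,0,0] for x in(-55,0,55)],
 flask=[lathe([(29,0),(14.5,80)]),lathe([(14.5,80),(14.5,110)])],
 stop=[lathe([(13,0),(13,20)]),lathe([(10,0),(8,-20)])],
 reagent=[lathe([(35,0),(35,105)]),lathe([(15,105),(15,150)])],beaker=[lathe([(42,0),(42,110)])])
def render(parts,x,y,yaw,c,z=0,s=4):
    im=np.zeros((400*s,640*s),np.uint8); Rz=R.from_euler("z",yaw).as_matrix()
    for p in parts:
        q=proj(p@Rz.T+[x,y,z],c); h=cv2.convexHull(((q+.5)*s).astype(np.float32)).round().astype(np.int32)
        cv2.fillConvexPoly(im,h,255)
    return cv2.resize(im,(640,400),interpolation=cv2.INTER_AREA)/255.
def fit(shape,masks,x0,yaw=None,z=0):
    "masks {cam:mask}; returns x,y,yaw, IoU"
    def cost(v,full=False):
        t=0
        for c,m in masks.items():
            r=render(S[shape],v[0]*10,v[1]*10,v[2]*.05 if len(v)>2 else 0,c,z); t+=np.minimum(r,m).sum()/np.maximum(r,m).sum()
        return -t/len(masks)
    v=[x0[0]/10,x0[1]/10]+([] if yaw is None else [yaw/.05])
    for k in range(2):
        sim=np.vstack([v]+[np.array(v)+np.eye(len(v))[i]*(1.5,.5)[k] for i in range(len(v))])
        r=minimize(cost,v,method="Nelder-Mead",options=dict(initial_simplex=sim,xatol=.005,fatol=1e-5,maxiter=150)); v=r.x
    return [round(v[0]*10,1),round(v[1]*10,1)]+([round(v[2]*.05,4)] if len(v)>2 else []),round(-r.fun,3)
E
cat > m1.py <<'E'
from h import *
for c in("scene","top"): bot.capture(c)
def get(t,c): return [(d["p"],d["mask"],d["pixel"]) for d in bot.outline_of(t,c)]
for t,s,y in [("shaker","shaker",.1),("board","board",-.1),("rack","rack",.6),("reagent","reagent",None),("beaker","beaker",None)]:
    M={}
    for c in("scene","top"):
        l=get("board_grip" if t=="board" else t,c)
        if l: M[c]=l[0][1]; px=l[0][2]
    x0=ray(px,"top",20)
    for mm in (M,{k:v for k,v in M.items() if k=="top"},{k:v for k,v in M.items() if k=="scene"}):
        if mm: print(t,list(mm),fit(s,mm,x0,y))
for n in ("1","2"):
  for c in("scene","top"):
    for p,m,px in get(f"flask{n}_mid",c): print("flask",n,c,round(p,2),px,fit("flask",{c:m},ray(px,c,50)))
print("tip",[ (round(p,2),c,px.tolist() if hasattr(px,'tolist') else px) for c in("scene","top") for p,m,px in get("switch_tip",c)])
E
python3 m1.py
```

```text
shaker ['top'] ([np.float64(585.7), np.float64(5.1), np.float64(0.1137)], np.float64(0.967))
shaker ['top'] ([np.float64(585.7), np.float64(5.1), np.float64(0.1137)], np.float64(0.967))
board ['scene', 'top'] ([np.float64(432.6), np.float64(355.3), np.float64(-0.2636)], np.float64(0.96))
board ['top'] ([np.float64(431.8), np.float64(355.2), np.float64(-0.2553)], np.float64(0.97))
board ['scene'] ([np.float64(434.0), np.float64(355.9), np.float64(-0.2654)], np.float64(0.955))
rack ['scene', 'top'] ([np.float64(593.1), np.float64(-312.1), np.float64(2.1711)], np.float64(0.663))
rack ['top'] ([np.float64(607.7), np.float64(-313.4), np.float64(0.7529)], np.float64(0.184))
rack ['scene'] ([np.float64(586.9), np.float64(-302.3), np.float64(2.1831)], np.float64(0.587))
reagent ['scene', 'top'] ([np.float64(685.8), np.float64(-426.1)], np.float64(0.93))
reagent ['top'] ([np.float64(685.1), np.float64(-426.0)], np.float64(0.934))
reagent ['scene'] ([np.float64(686.4), np.float64(-426.4)], np.float64(0.929))
beaker ['scene', 'top'] ([np.float64(719.7), np.float64(360.3)], np.float64(0.86))
beaker ['top'] ([np.float64(720.7), np.float64(361.2)], np.float64(0.852))
beaker ['scene'] ([np.float64(718.5), np.float64(364.0)], np.float64(0.871))
flask 1 scene 0.73 [225.5, 241.5] ([np.float64(417.6), np.float64(-237.3)], np.float64(0.933))
flask 1 top 0.65 [398.9, 245.1] ([np.float64(415.7), np.float64(-240.4)], np.float64(0.923))
flask 2 scene 0.7 [202.9, 255.9] ([np.float64(408.5), np.float64(-313.9)], np.float64(0.936))
flask 2 top 0.91 [428.0, 245.6] ([np.float64(409.8), np.float64(-316.8)], np.float64(0.902))
flask 2 top 0.37 [312.6, 222.6] ([np.float64(475.3), np.float64(28.0)], np.float64(0.317))
tip [(0.64, 'scene', [255.1, 277.2]), (0.44, 'scene', [251.5, 295.9]), (0.6, 'top', [314.9, 224.0]), (0.42, 'top', [359.8, 189.4])]
```

```bash
cat > m2.py <<'E'
from h import *
ims={c:bot.capture(c)[:,:,::-1].copy() for c in("scene","top")}
M={c:(lambda l:l[0]["mask"] if l else None)(bot.outline_of("shaker",c)) for c in ims}
M={c:m for c,m in M.items() if m is not None}
print([(c,fit("shaker",{c:m},(585,5),.11)) for c,m in M.items()])
Q={}
for c in ims:
    l=bot.outline_of("rack",c); m=l[0]["mask"]
    S["rk"]=S["rack"][:1]; k=cv2.morphologyEx(m.astype(np.uint8),cv2.MORPH_CLOSE,np.ones((9,9)))
    Q[c]=k; print("rack",c,m.sum(),fit("rk",{c:k},(570,-300),-1.04),fit("rack",{c:k},(570,-300),-1.04))
b=fit("rk",Q,(570,-300),-1.04);print(b)
pose=[("shaker",585.7,5.1,.1137),("board",432.6,355.3,-.2636),("rack",*b[0]),("flask",416.6,-239,0),("flask",409.2,-315.3,0)]
out=[]
for c,(u,v,w,h) in dict(scene=(180,150,260,200),top=(150,115,330,180)).items():
    s=800//w+0 if 0 else 800/w
    im=cv2.resize(ims[c],None,fx=3,fy=3,interpolation=cv2.INTER_CUBIC)
    for n,x,y,a in pose:
        Rz=R.from_euler("z",a).as_matrix()
        for p in S[n]:
            h_=cv2.convexHull((proj(p@Rz.T+[x,y,0],c).astype(np.float32)+.5)*3).round().astype(np.int32); cv2.polylines(im,[h_],True,(0,255,0),1)
    cr=im[v*3:(v+h)*3,u*3:(u+w)*3]; f=min(800/cr.shape[1],600/cr.shape[0],1); cv2.imwrite(f"pics/ov_{c}.png",cv2.resize(cr,None,fx=f,fy=f))
E
python3 m2.py
```

```text
[('scene', ([np.float64(581.2), np.float64(11.4), np.float64(0.1283)], np.float64(0.939))), ('top', ([np.float64(585.8), np.float64(5.2), np.float64(0.1176)], np.float64(0.968)))]
rack scene 1159 ([np.float64(588.5), np.float64(-304.0), np.float64(-0.9737)], np.float64(0.676)) ([np.float64(588.5), np.float64(-304.0), np.float64(-0.9737)], np.float64(0.676))
rack top 841 ([np.float64(592.6), np.float64(-311.7), np.float64(-0.9817)], np.float64(0.883)) ([np.float64(592.6), np.float64(-311.7), np.float64(-0.9817)], np.float64(0.883))
([np.float64(592.3), np.float64(-310.1), np.float64(-0.9733)], np.float64(0.776))
```

View pics/ov_top.png

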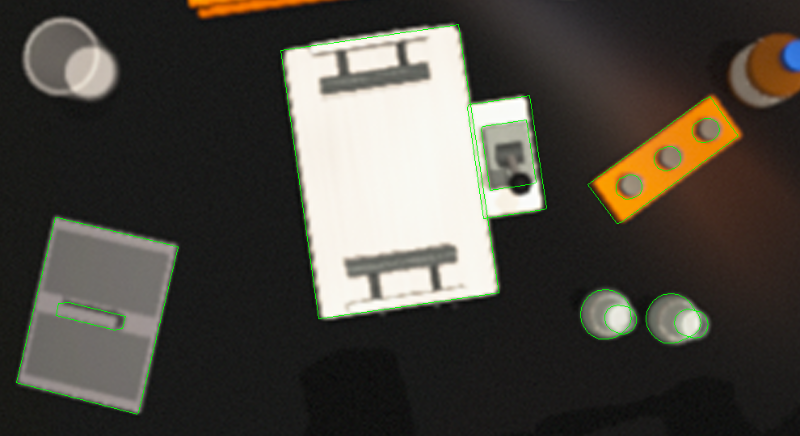

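View pics/ov_scene.png

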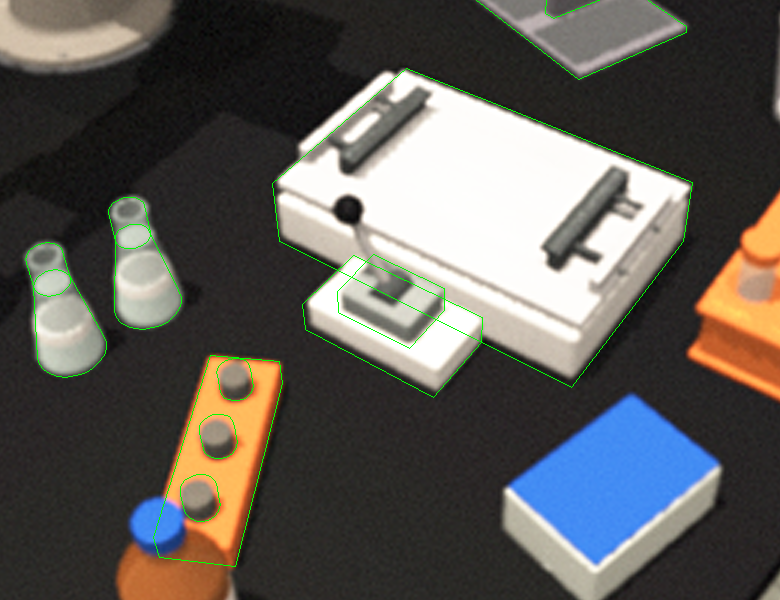

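The top overlay fits all objects closely. In the scene overlay the shaker is about 2 px off at its lower right corner, so I'll use the top fit: shaker (585.7, 5.1, yaw 0.115), rack (592.5, −311.5, yaw −0.98), board (432.6, 355.3, yaw −0.264). I'll add a move calculator and cross-check the jaws.

```bash
cat > go.py <<'E'
"go.py x y z yaw [tilt about tool x]: tool-frame turn, then the shift in the turned frame"
import sys, numpy as np
from plant import bot
from scipy.spatial.transform import Rotation as R
x,y,z,yaw,*t=map(float,sys.argv[1:]); o=bot.get_obs(); A=R.from_euler("xyz",o["tcp_rot"])
B=R.from_euler("xyz",[np.pi,0,yaw])*R.from_rotvec([t[0] if t else 0,0,0])
d=B.inv().apply(np.array([x,y,z])-o["tool_pos"])
print("t",round(o["time"],1),"pos",o["tool_pos"].round(1),"rot",o["tcp_rot"].round(3),"turn",(A.inv()*B).as_rotvec().round(3),"shift",d.round(1),"F",o["contact_force"].round(1),"w",round(o["grip_width"],1))
E
python3 - <<'E'
from h import *
for p in [(321,94),(430,78),(346,260),(456,246)]:
    q=ray((150+p[0]/2.424,115+p[1]/2.424),"top",93); a=.1155; d=q-[585.7,5.1,0]
    print(q.round(1),(R.from_euler("z",-a).apply(d)).round(1))
E
python3 go.py 420 -150 250 1.307
```

```text
[668.  74.  93.] [89.7 59.  93. ]
[681.5 -44.7  93. ] [ 89.4 -60.5  93. ]
[487.4  51.9  93. ] [-92.2  57.9  93. ]
[498.9 -66.8  93. ] [-94.5 -61.4  93. ]
t 2.4 pos [ 193.2 -488.2  226.7] rot [3.141 0.    0.377] turn [ 0.    0.   -0.93] shift [385.6 130.8 -23.3] F [-0.2 -1.  -0.2] w 91.8
```

```bash
python3 -m jog '[[0,0,-3,0,0,-0.116],[0,0,-3,0,0,-0.116],[0,0,-3,0,0,-0.116],[0,0,-3,0,0,-0.116],[0,0,-3,0,0,-0.116],[0,0,-3,0,0,-0.116],[0,0,-3,0,0,-0.116],[0,0,-3,0,0,-0.116]]' 100
python3 -m jog '[[30,10,0,0,0,0],[35,12,0,0,0,0],[35,12,0,0,0,0],[35,12,0,0,0,0],[35,12,0,0,0,0],[35,12,0,0,0,0],[35,12,0,0,0,0],[35,12,0,0,0,0],[35,12,0,0,0,0],[35,12,0,0,0,0],[30,10,0,0,0,0]]'
python3 go.py 432.6 355.3 120 1.307
```

```text
time: 3.2
tool_pos: [193.2, -488.2, 250.8]
tcp_rot: [3.142, 0.0, 1.31]
contact_force: [0.8, -0.2, -0.6]
grip_width: 91.5
finger_force: 0.0
time: 4.3
tool_pos: [416.1, -158.4, 250.9]
tcp_rot: [3.141, 0.0, 1.305]
contact_force: [-0.3, -0.4, -1.0]
grip_width: 91.9
finger_force: 0.0
t 4.3 pos [ 416.1 -158.4  250.9] rot [3.141 0.    1.305] turn [ 0.001  0.    -0.002] shift [ 500.3 -118.   130.9] F [-0.3 -0.4 -1. ] w 91.9
```

```bash
python3 -m jog '[[30,-8,0,0,0,0],[42,-10,0,0,0,0],[43,-10,0,0,0,0],[43,-10,0,0,0,0],[43,-10,0,0,0,0],[43,-10,0,0,0,0],[43,-10,0,0,0,0],[43,-10,0,0,0,0],[43,-10,0,0,0,0],[43,-10,0,0,0,0],[43,-10,0,0,0,0],[41,-10,0,0,0,0]]'
python3 -m jog '[[0,0,25,0,0,0],[0,0,30,0,0,0],[0,0,30,0,0,0],[0,0,30,0,0,0],[0,0,20,0,0,0],[0,0,0,0,0,0]]'
python3 go.py 432.6 355.3 13 1.307
python3 - <<'E'
from h import *
im={c:bot.capture(c) for c in("top","scene")}
cv2.imwrite("pics/b1.png",cv2.resize(im["scene"][60:240,270:510,::-1],None,fx=3,fy=3))
E
```

```text
time: 5.5
tool_pos: [432.6, 355.4, 250.7]
tcp_rot: [3.141, -0.0, 1.305]
contact_force: [0.6, -0.8, 0.8]
grip_width: 91.7
finger_force: 0.0
time: 6.1
tool_pos: [431.2, 352.4, 112.8]
tcp_rot: [-3.137, 0.005, 1.305]
contact_force: [-0.9, 0.2, 0.6]
grip_width: 91.7
finger_force: 0.0
t 6.1 pos [431.2 352.4 112.8] rot [-3.137  0.005  1.305] turn [-0.004  0.005 -0.002] shift [ 3.2  0.6 99.8] F [-0.9  0.2  0.6] w 91.7
```

View pics/b1.png

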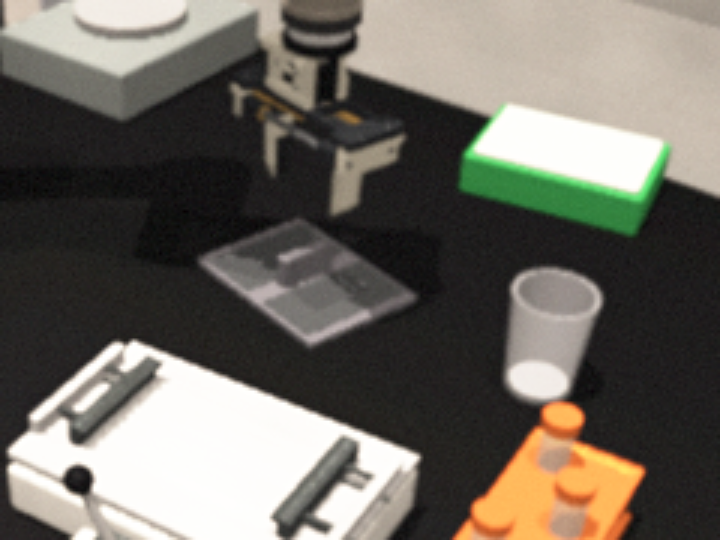

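The gripper is above the board with its fingers straddling the bar along the board's length. I'll descend and close.

```bash
python3 -m jog '[[3,0.6,20,0,0,0],[0,0,25,0,0,0],[0,0,25,0,0,0],[0,0,20,0,0,0],[0,0,5,0,0,0],[0,0,3,0,0,0],[0,0,0,0,0,0]]'
python3 -m jog '[[0,0,0,0,0,0],[0,0,0,0,0,0],[0,0,0,0,0,0],[0,0,0,0,0,0],[0,0,0,0,0,0],[0,0,0,0,0,0],[0,0,0,0,0,0],[0,0,0,0,0,0],[0,0,0,0,0,0],[0,0,0,0,0,0]]' 0
python3 -m jog '[[0,0,-10,0,0,0],[0,0,-20,0,0,0],[0,0,-30,0,0,0],[0,0,-30,0,0,0],[0,0,-35,0,0,0],[0,0,-35,0,0,0],[0,0,-20,0,0,0],[0,0,0,0,0,0]]'
python3 go.py 570 4.5 190 1.683 0.17
```

```text
time: 6.9
tool_pos: [435.0, 356.6, 18.9]
tcp_rot: [3.14, -0.001, 1.305]
contact_force: [-0.1, 0.3, -0.5]
grip_width: 91.7
finger_force: 0.0
time: 7.9
tool_pos: [434.2, 356.1, 17.7]
tcp_rot: [-3.142, 0.0, 1.305]
contact_force: [-3.4, 1.8, 0.8]
grip_width: 16.2
finger_force: 1.0
time: 8.7
tool_pos: [435.4, 356.9, 201.1]
tcp_rot: [3.137, -0.005, 1.305]
contact_force: [0.6, 0.1, -3.7]
grip_width: 13.9
finger_force: 30.0
t 8.7 pos [435.4 356.9 201.1] rot [ 3.137 -0.005  1.305] turn [ 0.173 -0.036 -0.377] shift [-365.3   94.8   -5. ] F [ 0.6  0.1 -3.7] w 13.9
```

```bash
python3 -m jog '[[-20,5,-2,0,0,-0.095],[-25,10,-2,0,0,-0.095],[-30,15,-2,0,0,-0.095],[-30,12,-2,0,0,-0.093],[-40,0,0,0,0,0],[-40,0,0,0,0,0],[-40,0,0,0,0,0],[-40,0,0,0,0,0],[-30,0,0,0,0,0],[-20,0,0,0,0,0],[0,0,0,0,0,0]]'
python3 go.py 573.6 3.3 180 1.683 0
python3 - <<'E'
from h import *
ims={c:bot.capture(c) for c in("top",)}
o=bot.get_obs();p=o["tool_pos"];print(p,o["tcp_rot"])
for c in ims:
    l=bot.outline_of("board",c) or bot.outline_of("board_grip",c)
    for d in l[:2]:
        m=cv2.morphologyEx(d["mask"].astype(np.uint8),cv2.MORPH_CLOSE,np.ones((25,25)))
        print(c,d["p"],d["mask"].sum(),fit("board",{c:m},p[:2],o["tcp_rot"][2]-np.pi/2,z=p[2]-17.7))
cv2.imwrite("pics/b2.png",cv2.resize(ims["top"][80:300,150:400,::-1],None,fx=2.5,fy=2.5))
E
```

```text
time: 9.8
tool_pos: [487.5, 37.4, 204.2]
tcp_rot: [-3.139, 0.0, 1.679]
contact_force: [-0.2, -0.3, -3.6]
grip_width: 13.8
finger_force: 30.0
t 9.8 pos [487.5  37.4 204.2] rot [-3.139  0.     1.679] turn [-0.003  0.    -0.004] shift [-43.5  81.8  24.2] F [-0.2 -0.3 -3.6] w 13.8
[487.33187928  38.85775136 204.32304506] [-3.13890142e+00 -6.10108882e-04  1.68019890e+00]
top 0.6 1207 ([np.float64(488.0), np.float64(35.3), np.float64(0.1054)], np.float64(0.25))
```

View pics/b2.png

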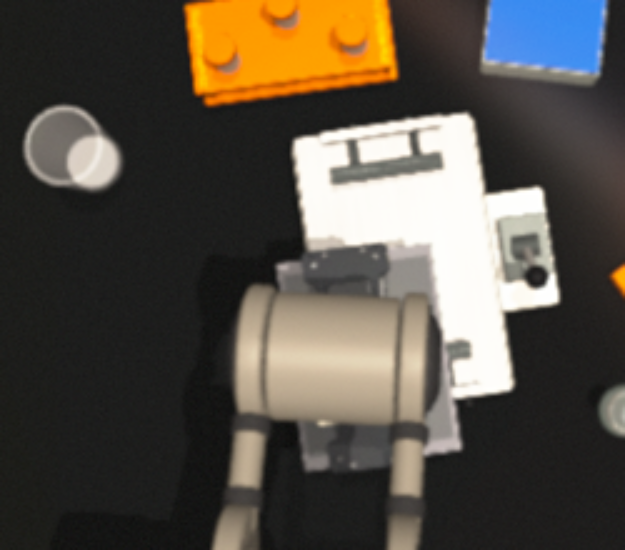

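The board hangs level under the wrist, with corners at crop (277,265), (435,245), (462,448) and (303,470). I'll check those against the hand pose and do the tilt.

```bash
python3 - <<'E'
from h import *
q=np.array([ray((150+u/2.5-.4,80+v/2.5-.4),"top",194.5) for u,v in[(277,265),(435,245),(462,448),(303,470)]])
print(q.round(1),q.mean(0).round(1),[round(float(np.linalg.norm(q[i]-q[i-1])),1) for i in range(4)])
d=q[0]+q[1]-q[2]-q[3];print("yaw",np.arctan2(d[1],d[0]))
E
python3 -m jog '[[-8,15,0,0.04,0,-0.004],[-12,20,0,0.045,0,0],[-12,20,0,0.045,0,0],[-8,15,0,0.043,0,0],[0,0,0,0,0,0],[0,0,0,0,0,0]]'
python3 go.py 573.6 3.3 170 1.683 0.17
```

```text
[[578.  120.2 194.5]
 [592.2 -31.7 194.5]
 [398.2 -51.3 194.5]
 [381.5 100.6 194.5]] [487.5  34.4 194.5] [197.5, 152.6, 194.9, 152.9]
yaw 0.10006222867942405
time: 10.5
tool_pos: [561.6, 9.3, 199.9]
tcp_rot: [-2.967, -0.001, 1.688]
contact_force: [0.6, -0.2, -3.5]
grip_width: 14.0
finger_force: 30.0
t 10.5 pos [561.6   9.3 199.9] rot [-2.967e+00 -1.000e-03  1.688e+00] turn [-0.005  0.     0.005] shift [-7.3 16.1 27.6] F [ 0.6 -0.2 -3.5] w 14.0
```

```bash
python3 -m jog '[[-2,6,8,-0.002,0,0.005],[-3,6,10,-0.002,0,0],[0,4,10,0,0,0],[0,3.5,20,0,0,0],[0,3.5,20,0,0,0],[0,0,0,0,0,0],[0,0,0,0,0,0]]'
python3 go.py 573.3 5.8 108.5 1.683 0.17
```

```text
time: 11.2
tool_pos: [573.5, 4.3, 130.1]
tcp_rot: [-2.972, 0.001, 1.682]
contact_force: [0.1, -0.2, -3.1]
grip_width: 14.2
finger_force: 30.0
t 11.2 pos [573.5   4.3 130.1] rot [-2.972e+00  1.000e-03  1.682e+00] turn [ 0.     0.    -0.001] shift [ 1.6  3.7 21.3] F [ 0.1 -0.2 -3.1] w 14.2
```

Run:
```python
from h import *
im=bot.capture("scene")
cv2.imwrite("pics/b3.png",cv2.resize(im[120:290,250:440,::-1],None,fx=3.5,fy=3.5,interpolation=cv2.INTER_CUBIC))
```

```text
(no output)
```

View pics/b3.png

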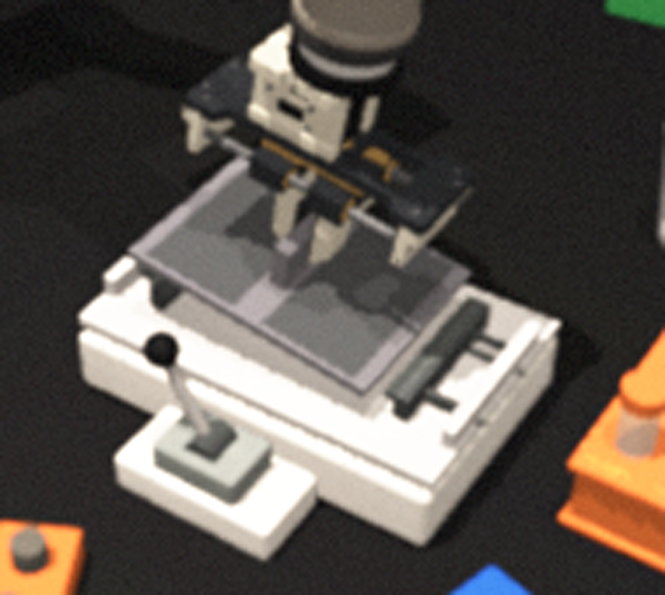

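The far edge hangs just inside the far lip and the near end is above the near jaw. Lowering next, then pushing under the lip.

```bash
python3 -m jog '[[0.8,1.5,6,0,0,0],[0.8,1.2,6,0,0,0],[0,1,5,0,0,0],[0,0.5,4,0,0,0],[0,0,0,0,0,0],[0,0,0,0,0,0]]'
python3 -m jog '[[0,5,-0.9,0,0,0],[0,5,-0.9,0,0,0],[0,0,0,0,0,0]]'
python3 go.py 602.8 8.5 108.5 1.683 0.17
```

```text
time: 11.85
tool_pos: [574.1, 5.9, 108.9]
tcp_rot: [-2.972, 0.001, 1.682]
contact_force: [-0.1, -0.6, -3.1]
grip_width: 13.6
finger_force: 30.0
time: 12.15
tool_pos: [585.2, 7.0, 109.2]
tcp_rot: [-2.974, 0.001, 1.682]
contact_force: [0.5, 0.1, -3.3]
grip_width: 13.8
finger_force: 30.0
t 12.2 pos [585.2   7.  109.2] rot [-2.974e+00  1.000e-03  1.682e+00] turn [ 0.002  0.001 -0.001] shift [-0.5 17.5 -2.3] F [ 0.5  0.1 -3.3] w 13.8
```

```bash
python3 -m jog '[[0,4,-0.7,0,0,0],[0,4,-0.7,0,0,0],[0,0,0,0,0,0]]'
python3 -m jog '[[0,3.5,-0.6,0,0,0],[0,3.5,-0.6,0,0,0],[0,2.5,-0.4,0,0,0],[0,0,0,0,0,0],[0,0,0,0,0,0]]'
python3 go.py 602.8 8.5 108.5 1.683 0.17
```

```text
time: 12.45
tool_pos: [591.7, 7.8, 109.0]
tcp_rot: [-2.97, 0.001, 1.682]
contact_force: [-6.3, -0.9, 0.7]
grip_width: 13.8
finger_force: 30.0
time: 12.95
tool_pos: [599.9, 8.8, 109.1]
tcp_rot: [-2.968, 0.001, 1.682]
contact_force: [-8.5, -2.2, 1.6]
grip_width: 13.9
finger_force: 30.0
t 12.9 pos [599.9   8.8 109.1] rot [-2.968e+00  1.000e-03  1.682e+00] turn [-0.004  0.    -0.001] shift [-0.6  2.9  0.1] F [-8.5 -2.2  1.6] w 13.9
```

```bash
python3 -m jog '[[0,3,-0.5,0,0,0],[0,1,0,0,0,0],[0,-0.5,3.4,-0.034,0,0],[0,-0.5,3.4,-0.034,0,0],[0,0,0,0,0,0]]'
python3 -m jog '[[0,-0.5,3.4,-0.034,0,0],[0,-0.5,3.4,-0.034,0,0],[0,0,0,0,0,0]]'
python3 go.py 602.8 8.5 88 1.683 0
```

```text
time: 13.45
tool_pos: [600.6, 8.9, 102.0]
tcp_rot: [-3.034, 0.0, 1.682]
contact_force: [-11.5, -1.2, 0.4]
grip_width: 13.6
finger_force: 30.0
time: 13.75
tool_pos: [598.9, 8.8, 94.9]
tcp_rot: [-3.102, 0.0, 1.682]
contact_force: [-10.6, -1.4, 0.5]
grip_width: 13.6
finger_force: 30.0
t 13.8 pos [598.9   8.8  94.9] rot [-3.102  0.     1.682] turn [-0.039  0.    -0.001] shift [-0.7  3.8  6.9] F [-10.6  -1.4   0.5] w 13.6
```

Run:
```python
from h import *
im=bot.capture("scene")
cv2.imwrite("pics/b4.png",cv2.resize(im[120:290,250:440,::-1],None,fx=3.5,fy=3.5,interpolation=cv2.INTER_CUBIC))
```

```text
(no output)
```

View pics/b4.png

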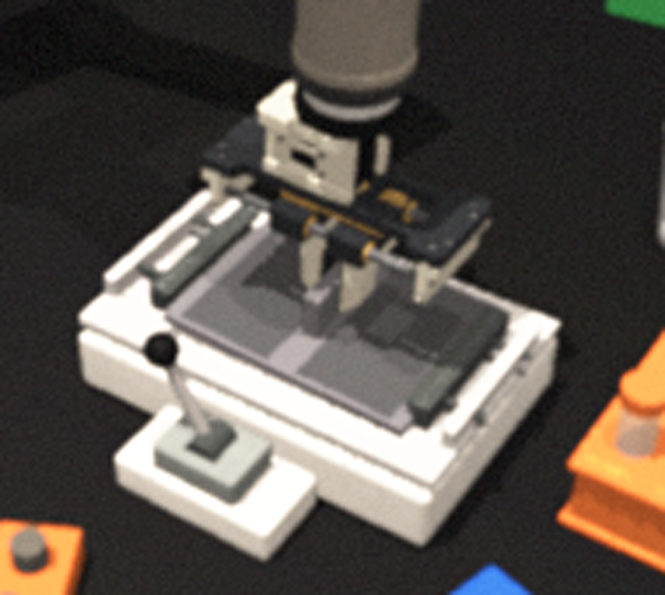

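The far end sits under the far lip with that jaw pushed out, and the near edge is just inside the near lip. I'll level it, press down and slide back.

```bash
python3 -m jog '[[0,0.5,3,-0.02,0,0],[0,0.5,2,-0.019,0,0],[0,0,1,0,0,0],[0,0,1,0,0,0],[0,0,0,0,0,0]]'
python3 go.py 584.5 7 88 1.683 0
```

```text
time: 14.3
tool_pos: [600.4, 9.0, 88.9]
tcp_rot: [-3.141, 0.0, 1.682]
contact_force: [-13.2, -1.0, 7.2]
grip_width: 13.5
finger_force: 30.0
t 14.3 pos [600.4   9.   88.9] rot [-3.141  0.     1.682] turn [-0.     0.    -0.001] shift [ -0.3 -16.    0.9] F [-13.2  -1.    7.2] w 13.5
```

```bash
python3 -m jog '[[0,-4,0,0,0,0],[0,-4,0,0,0,0],[0,-4,0,0,0,0],[0,-2,0,0,0,0],[0,0,0,0,0,0]]'
python3 -m jog '[[0,0,0,0,0,0],[0,0,0,0,0,0],[0,0,0,0,0,0],[0,0,0,0,0,0],[0,0,0,0,0,0],[0,0,0,0,0,0],[0,0,0,0,0,0],[0,0,0,0,0,0]]' 70
python3 -m jog '[[0,0,-10,0,0,0],[0,0,-20,0,0,0],[0,0,-30,0,0,0],[0,0,-40,0,0,0],[0,0,-40,0,0,0],[0,0,-20,0,0,0],[0,0,0,0,0,0]]'
python3 - <<'E'
from h import *
im=bot.capture("scene")
cv2.imwrite("pics/b5.png",cv2.resize(im[120:290,250:440,::-1],None,fx=3.5,fy=3.5,interpolation=cv2.INTER_CUBIC))
E
```

```text
time: 14.8
tool_pos: [588.6, 7.6, 88.9]
tcp_rot: [3.137, 0.001, 1.682]
contact_force: [-6.5, 0.2, 4.9]
grip_width: 14.0
finger_force: 30.0
time: 15.6
tool_pos: [589.3, 7.5, 88.5]
tcp_rot: [3.135, 0.001, 1.682]
contact_force: [-0.2, -0.6, 0.6]
grip_width: 64.1
finger_force: 0.0
time: 16.3
tool_pos: [589.8, 7.4, 253.0]
tcp_rot: [3.128, 0.003, 1.682]
contact_force: [0.8, -0.3, -1.0]
grip_width: 64.5
finger_force: 0.0
```

View pics/b5.png

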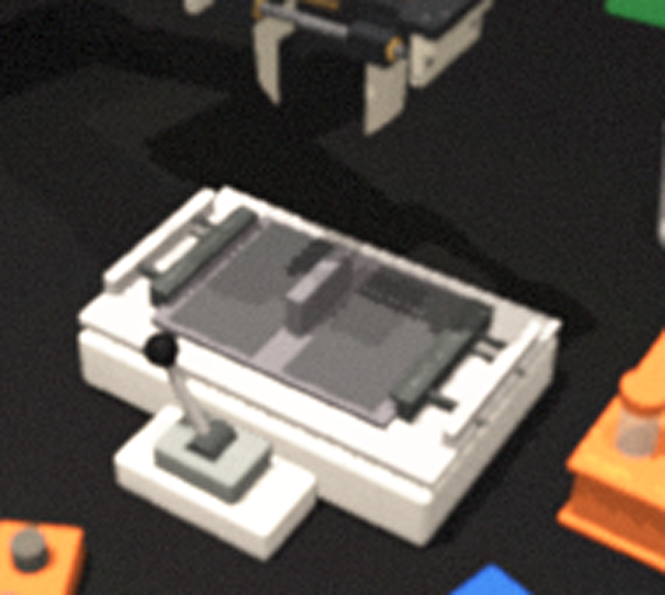

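The board lies flat with both lips over its ends. Next I'll re-measure the stoppers, flasks and board from the top.

```bash
cat > m3.py <<'E'
from h import *
for c in("scene","top"): bot.capture(c)
for c in ("top","scene"):
    for t,z in(("stopper1_mid",26),("flask1_mid",0),("flask2_mid",0),("flask3_mid",0)):
        for d in bot.outline_of(t,c)[:4]:
            s="stop" if z else "flask"
            if z: S["hd"]=S["stop"][:1]; s="hd"
            if d["mask"].sum()<1500: print(t,c,round(d["p"],2),[round(float(v)) for v in d["pixel"]],d["mask"].sum(),*fit(s,{c:d["mask"]},ray(d["pixel"],c,40),z=z))
E
cat >> m3.py <<'E'
E
python3 m3.py; python3 go.py 561.8 -265.8 90 2.16
```

```text
flask1_mid top 0.92 [398, 242] 320 [np.float64(417.8), np.float64(-239.2)] 0.879
flask1_mid top 0.24 [430, 246] 384 [np.float64(409.3), np.float64(-316.8)] 0.943
flask2_mid top 0.56 [432, 248] 399 [np.float64(408.8), np.float64(-316.3)] 0.938
stopper1_mid scene 0.58 [244, 316] 147 [np.float64(624.0), np.float64(-359.1)] 0.854
flask1_mid scene 0.78 [224, 244] 693 [np.float64(419.5), np.float64(-238.8)] 0.953
flask1_mid scene 0.6 [375, 221] 446 [np.float64(668.1), np.float64(48.1)] 0.392
flask1_mid scene 0.36 [254, 298] 1113 [np.float64(617.2), np.float64(-327.8)] 0.398
flask2_mid scene 0.66 [201, 257] 698 [np.float64(407.5), np.float64(-314.3)] 0.914
t 16.9 pos [588.2   7.6 248. ] rot [3.136e+00 1.000e-03 1.682e+00] turn [ 0.005  0.002 -0.478] shift [-212.6 -173.9  158. ] F [-0.   0.4  0.7] w 64.0
```

```bash
python3 -m jog '[[0,0,0,0.005,0,-0.12],[0,0,0,0,0,-0.12],[0,0,0,0,0,-0.12],[0,0,0,0,0,-0.118],[-30,-25,0,0,0,0],[-36,-30,0,0,0,0],[-36,-30,0,0,0,0],[-36,-30,10,0,0,0],[-36,-30,20,0,0,0],[-30,-22,30,0,0,0],[-9,-7,30,0,0,0],[0,0,30,0,0,0]]'
python3 -m jog '[[0,0,20,0,0,0],[0,0,0,0,0,0],[0,0,0,0,0,0]]'
python3 go.py 561.8 -265.8 29 2.16
python3 - <<'E'
from h import *
a=bot.capture("scene")[230:330,190:320,::-1]; b=bot.capture("top")[130:270,370:480,::-1]
a=cv2.resize(a,(650,500),interpolation=cv2.INTER_CUBIC)
cv2.imwrite("pics/s1.png",a)
E
```

```text
time: 18.05
tool_pos: [561.6, -268.1, 127.6]
tcp_rot: [3.141, 0.002, 2.157]
contact_force: [0.7, 0.2, 0.7]
grip_width: 64.0
finger_force: 0.0
time: 18.35
tool_pos: [562.5, -265.6, 109.5]
tcp_rot: [3.141, 0.002, 2.16]
contact_force: [0.0, -0.1, 0.6]
grip_width: 64.2
finger_force: 0.0
t 18.4 pos [ 562.5 -265.6  109.5] rot [3.141e+00 2.000e-03 2.160e+00] turn [ 0.     0.002 -0.   ] shift [ 0.2 -0.7 80.5] F [ 0.  -0.1  0.6] w 64.2
```

View pics/s1.png

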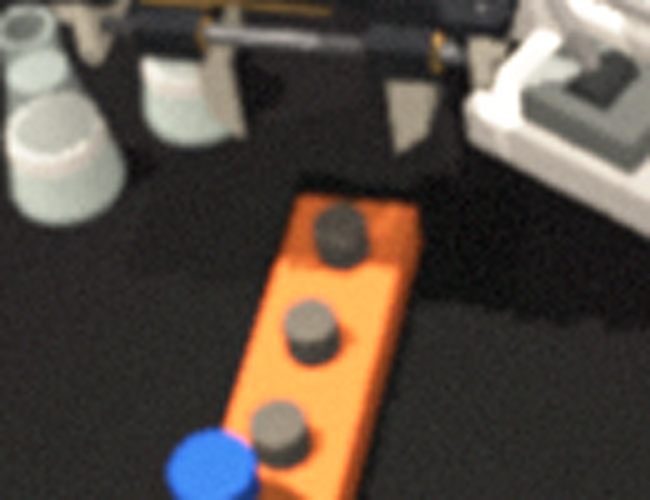

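The fingers straddle the nearest stopper's row position at (340,235). I'll descend, grip and lift.

```bash
python3 -m jog '[[0,-0.5,20,0,0,0],[0,0,25,0,0,0],[0,0,20,0,0,0],[0,0,11,0,0,0],[0,0,5,0,0,0],[0,0,0,0,0,0],[0,0,0,0,0,0]]'
python3 -m jog '[[0,0,0,0,0,0],[0,0,0,0,0,0],[0,0,0,0,0,0],[0,0,0,0,0,0],[0,0,0,0,0,0],[0,0,0,0,0,0],[0,0,0,0,0,0],[0,0,0,0,0,0]]' 0
python3 -m jog '[[0,0,-5,0,0,0],[0,0,-15,0,0,0],[0,0,-30,0,0,0],[0,0,-40,0,0,0],[0,0,-40,0,0,0],[0,0,-20,0,0,0],[0,0,0,0,0,0]]'
python3 go.py 418 -239 150 2.16
```

```text
time: 19.15
tool_pos: [562.6, -266.2, 29.3]
tcp_rot: [3.14, 0.003, 2.16]
contact_force: [-0.3, 0.2, 0.9]
grip_width: 64.1
finger_force: 0.0
time: 19.95
tool_pos: [561.9, -265.8, 28.1]
tcp_rot: [3.141, 0.002, 2.16]
contact_force: [0.8, 0.2, 1.3]
grip_width: 25.1
finger_force: 30.0
time: 20.65
tool_pos: [563.4, -266.7, 183.4]
tcp_rot: [3.138, 0.01, 2.16]
contact_force: [0.3, -0.1, -0.5]
grip_width: 25.0
finger_force: 30.0
t 20.6 pos [ 563.4 -266.7  183.4] rot [3.138 0.01  2.16 ] turn [ 0.004  0.01  -0.   ] shift [ 103.8 -105.5   33.4] F [ 0.3 -0.1 -0.5] w 25.0
```

```bash
python3 -m jog '[[15,-15,0,0.004,0.01,0],[25,-25,0,0,0,0],[25,-26,10,0,0,0],[25,-26,10,0,0,0],[14,-13.5,10,0,0,0],[0,0,0,0,0,0],[0,0,0,0,0,0]]'
python3 go.py 418 -239 150 2.16
cat > s2.py <<'E'
from h import *
import sys
f=sys.argv[1]; a=bot.capture("scene"); o=bot.get_obs(); p=o["tool_pos"]
print([(round(d["p"],2),d["mask"].sum(),fit("flask",{"scene":d["mask"]},p[:2])) for n in "12" for d in bot.outline_of(f"flask{n}_mid","scene")[:2] if d["mask"].sum()<1500])
q=proj([p],"scene")[0]; u,v=int(q[0])-45,int(q[1])-30; s=7
im=cv2.resize(a[v:v+85,u:u+100,::-1],None,fx=s,fy=s,interpolation=cv2.INTER_CUBIC)
for part in S["stop"]:
    h=proj(part+[p[0],p[1],p[2]-2],"scene"); cv2.polylines(im,[cv2.convexHull(((h-[u,v]+.5)*s).astype(np.float32)).round().astype(np.int32)],True,(0,255,0),1)
fx,fy=map(float,sys.argv[2:4])
for part in S["flask"]:
    h=proj(part+[fx,fy,0],"scene"); cv2.polylines(im,[cv2.convexHull(((h-[u,v]+.5)*s).astype(np.float32)).round().astype(np.int32)],True,(0,0,255),1)
cv2.imwrite(f"pics/{f}.png",im)
E
python3 s2.py s2 418 -239
```

```text
time: 21.35
tool_pos: [416.3, -237.9, 149.3]
tcp_rot: [-3.138, -0.008, 2.159]
contact_force: [0.4, -0.4, 0.3]
grip_width: 24.9
finger_force: 30.0
t 21.4 pos [ 416.3 -237.9  149.3] rot [-3.138 -0.008  2.159] turn [-0.003 -0.008 -0.001] shift [-1.8  0.8 -0.7] F [ 0.4 -0.4  0.3] w 24.9
[(0.64, np.int64(682), ([np.float64(419.6), np.float64(-238.8)], np.float64(0.937))), (0.21, np.int64(156), ([np.float64(417.0), np.float64(-238.2)], np.float64(0.0))), (0.81, np.int64(675), ([np.float64(417.0), np.float64(-238.2)], np.float64(0.0)))]
```

View pics/s2.png

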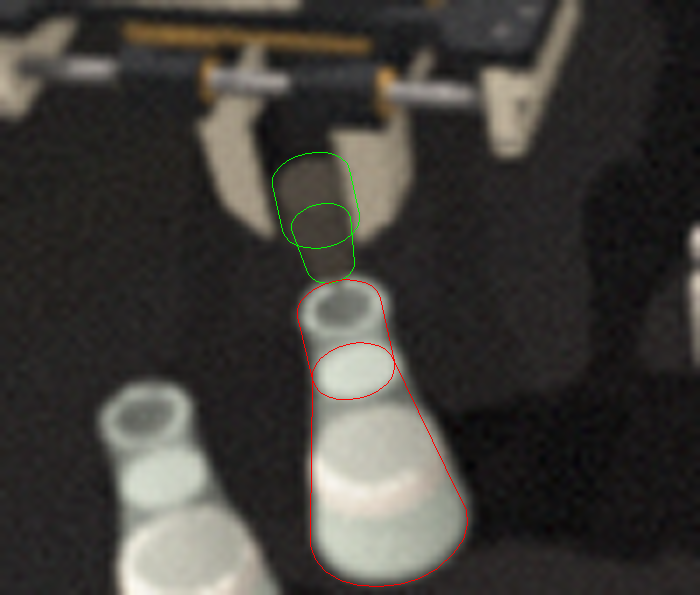

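The stopper matches its predicted outline at (315,215), and flask 1's rim at (343,305) is about 0.6 px right of the outline. I'll aim at (419, −238.5) and lower it.

```bash
python3 -m jog '[[-1.9,1.9,0,-0.003,-0.008,0],[0,0,6,0,0,0],[0,0,8,0,0,0],[0,0,4,0,0,0],[0,0,0,0,0,0],[0,0,0,0,0,0],[0,0,0,0,0,0]]'
python3 -m jog '[[0,0,5,0,0,0],[0,0,4,0,0,0],[0,0,0,0,0,0]]'
python3 go.py 419 -238.5 112 2.16
```

```text
time: 22.2
tool_pos: [418.8, -238.3, 131.3]
tcp_rot: [-3.141, -0.0, 2.16]
contact_force: [-0.1, -0.8, -0.3]
grip_width: 25.5
finger_force: 30.0
time: 22.5
tool_pos: [418.3, -237.9, 121.5]
tcp_rot: [-3.141, -0.002, 2.16]
contact_force: [0.6, 0.2, -0.2]
grip_width: 25.3
finger_force: 30.0
t 22.5 pos [ 418.3 -237.9  121.5] rot [-3.141e+00 -2.000e-03  2.160e+00] turn [-0.001 -0.002 -0.   ] shift [-0.9  0.3  9.5] F [ 0.6  0.2 -0.2] w 25.3
```

```bash
python3 -m jog '[[0,0,3,0,0,0],[0,0,3,0,0,0],[0,0,2,0,0,0],[0,0,0,0,0,0]]'
python3 -m jog '[[0,0,1.5,0,0,0],[0,0,1,0,0,0],[0,0,0,0,0,0]]'
python3 s2.py s3 419 -238.5
```

```text
time: 22.9
tool_pos: [418.4, -238.1, 113.8]
tcp_rot: [-3.141, -0.001, 2.16]
contact_force: [0.2, -0.7, -0.3]
grip_width: 25.1
finger_force: 30.0
time: 23.2
tool_pos: [418.9, -238.4, 112.3]
tcp_rot: [-3.141, 0.001, 2.16]
contact_force: [-1.0, -0.1, 5.4]
grip_width: 25.0
finger_force: 30.0
[(0.74, np.int64(588), ([np.float64(419.6), np.float64(-238.8)], np.float64(0.83))), (0.4, np.int64(258), ([np.float64(418.9), np.float64(-238.4)], np.float64(0.0))), (0.55, np.int64(723), ([np.float64(418.9), np.float64(-238.4)], np.float64(0.0)))]
```

View pics/s3.png

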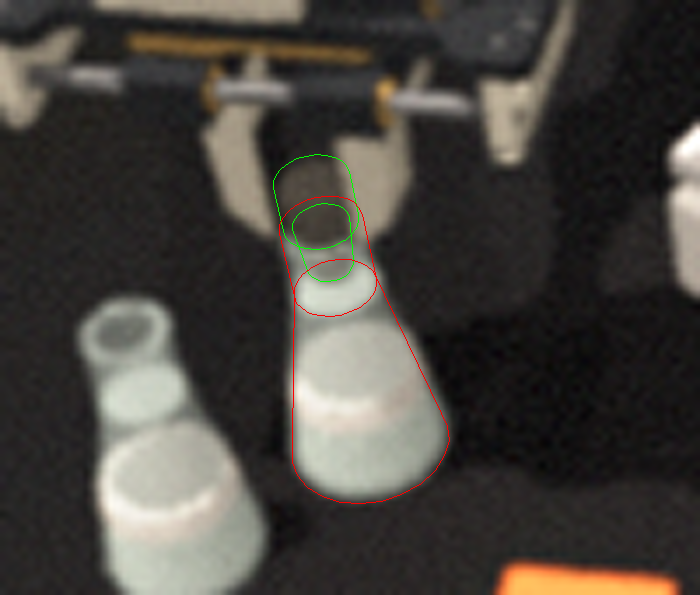

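Flask 1's stopper is seated: contact came at exactly TCP 112, and the head is at the rim. I'll release, grip the neck, and check the board's fit from the top.

```bash
python3 -m jog '[[0,0,0,0,0,0],[0,0,0,0,0,0],[0,0,0,0,0,0],[0,0,0,0,0,0],[0,0,0,0,0,0],[0,0,0,0,0,0]]' 65
python3 -m jog '[[0,0,8,0,0,0],[0,0,10,0,0,0],[0,0,8,0,0,0],[0,0,3,0,0,0],[0,0,0,0,0,0],[0,0,0,0,0,0]]'
python3 -m jog '[[0,0,0,0,0,0],[0,0,0,0,0,0],[0,0,0,0,0,0],[0,0,0,0,0,0],[0,0,0,0,0,0],[0,0,0,0,0,0],[0,0,0,0,0,0]]' 0
python3 - <<'E'
from h import *
bot.capture("top")
for d in bot.outline_of("board","top")[:2]: print(d["p"],d["mask"].sum(),fit("board",{"top":d["mask"]},(585,5),.11,z=70))
for d in bot.outline_of("shaker","top")[:2]: print(d["p"],d["mask"].sum(),fit("shaker",{"top":d["mask"]},(585,5),.11))
E
python3 go.py 633.2 10 240 2.16
```

```text
time: 23.95
tool_pos: [418.6, -238.2, 111.6]
tcp_rot: [-3.141, -0.001, 2.16]
contact_force: [-0.5, 0.4, 0.7]
grip_width: 59.5
finger_force: 0.0
time: 24.55
tool_pos: [418.7, -238.2, 82.6]
tcp_rot: [-3.141, -0.001, 2.16]
contact_force: [0.7, -0.3, -0.1]
grip_width: 59.3
finger_force: 0.0
time: 25.25
tool_pos: [418.6, -238.2, 82.7]
tcp_rot: [-3.141, -0.0, 2.16]
contact_force: [0.3, -1.3, 0.4]
grip_width: 27.9
finger_force: 30.0
0.67 3934 ([np.float64(586.4), np.float64(5.3), np.float64(0.1146)], np.float64(0.919))
0.58 5298 ([np.float64(585.6), np.float64(4.2), np.float64(0.1083)], np.float64(0.54))
t 25.4 pos [ 418.6 -238.2   82.7] rot [-3.141 -0.     2.16 ] turn [-0.001 -0.    -0.   ] shift [  87.1  316.4 -157.3] F [-0.1 -0.5  0.5] w 28.1
```

```bash
python3 -m jog '[[0,0,-10,0,0,0],[0,0,-20,0,0,0],[0,0,-35,0,0,0],[0,0,-40,0,0,0],[0,0,-35,0,0,0],[0,0,-15,0,0,0],[10,32,0,0,0,0],[10,40,0,0,0,0],[11,40,0,0,0,0],[11,40,0,0,0,0],[11,40,0,0,0,0],[11,40,0,0,0,0]]'
python3 -m jog '[[11,40,0,0,0,0],[8,30,0,0,0,0],[4,15,0,0,0,0],[0,0,0,0,0,0],[0,0,0,0,0,0],[0,0,0,0,0,0]]'
python3 go.py 634.4 10.5 162 2.16
```

```text
time: 26.6
tool_pos: [576.8, -54.5, 238.2]
tcp_rot: [-3.141, -0.0, 2.16]
contact_force: [0.2, -0.7, -0.9]
grip_width: 27.8
finger_force: 30.0
time: 27.2
tool_pos: [633.3, 9.4, 237.8]
tcp_rot: [-3.141, -0.0, 2.159]
contact_force: [-0.1, -0.2, -1.4]
grip_width: 28.0
finger_force: 30.0
t 27.2 pos [633.3   9.4 237.8] rot [-3.141 -0.     2.159] turn [-0.001 -0.    -0.001] shift [ 0.3  1.5 75.8] F [-0.1 -0.2 -1.4] w 28.0
```

```bash
python3 -m jog '[[0.3,1.5,15,0,0,0],[0,0,25,0,0,0],[0,0,20,0,0,0],[0,0,9,0,0,0],[0,0,3,0,0,0],[0,0,0,0,0,0],[0,0,0,0,0,0]]'
python3 -m jog '[[0,0,2,0,0,0],[0,0,2,0,0,0],[0,0,0,0,0,0]]'
python3 go.py 634.4 10.5 161 2.16
```

```text
time: 27.9
tool_pos: [635.5, 11.1, 166.8]
tcp_rot: [3.141, 0.001, 2.16]
contact_force: [0.0, 0.1, -1.7]
grip_width: 27.9
finger_force: 30.0
time: 28.2
tool_pos: [634.9, 11.4, 161.4]
tcp_rot: [-3.141, -0.001, 2.16]
contact_force: [0.6, 0.3, -1.2]
grip_width: 27.9
finger_force: 30.0
t 28.2 pos [634.9  11.4 161.4] rot [-3.141e+00 -1.000e-03  2.160e+00] turn [-0.001 -0.001 -0.   ] shift [-0.4 -0.9  0.4] F [ 0.6  0.3 -1.2] w 27.9
```

Nearly touching. A small nudge, then release and go up; the next target is the middle stopper.

```bash
python3 -m jog '[[0,0,0.8,0,0,0],[0,0,0.7,0,0,0],[0,0,0,0,0,0]]'
python3 -m jog '[[0,0,0,0,0,0],[0,0,0,0,0,0],[0,0,0,0,0,0],[0,0,0,0,0,0],[0,0,0,0,0,0],[0,0,0,0,0,0]]' 65
python3 -m jog '[[0,0,-10,0,0,0],[0,0,-25,0,0,0],[0,0,-35,0,0,0],[0,0,-20,0,0,0],[0,0,0,0,0,0]]'
python3 go.py 592.4 -311.5 130 2.16
```

```text
time: 28.5
tool_pos: [635.1, 11.3, 160.7]
tcp_rot: [-3.142, 0.0, 2.16]
contact_force: [-1.5, 0.4, 5.0]
grip_width: 27.8
finger_force: 30.0
time: 29.1
tool_pos: [635.0, 11.4, 159.9]
tcp_rot: [-3.141, -0.001, 2.16]
contact_force: [-1.0, -0.2, -1.4]
grip_width: 59.2
finger_force: 0.0
time: 29.6
tool_pos: [636.6, 11.2, 254.6]
tcp_rot: [3.136, 0.004, 2.16]
contact_force: [-1.2, 0.4, 0.7]
grip_width: 59.8
finger_force: 0.0
t 29.6 pos [636.6  11.2 254.6] rot [3.136 0.004 2.16 ] turn [ 0.005  0.004 -0.   ] shift [-243.7 -216.1  124.6] F [-1.2  0.4  0.7] w 59.8
```

```bash
python3 -m jog '[[-25,-22,0,0.005,0,0],[-33,-30,0,0,0,0],[-33,-30,0,0,0,0],[-33,-30,0,0,0,0],[-33,-30,0,0,0,0],[-33,-30,10,0,0,0],[-33,-28,20,0,0,0],[-21,-16,30,0,0,0],[0,0,35,0,0,0],[0,0,30,0,0,0],[0,0,0,0,0,0],[0,0,0,0,0,0]]'
python3 go.py 592.4 -311.5 28.5 2.16
python3 - <<'E'
from h import *
a=bot.capture("scene"); u,v=200,120
im=cv2.resize(a[v:v+200,u:u+230,::-1],None,fx=3,fy=3,interpolation=cv2.INTER_CUBIC); cv2.imwrite("pics/s4.png",im)
bot.capture("top")
for n in "123":
  for c in("scene","top"):
    print(n,c,[(round(d["p"],2),d["mask"].sum(),fit("flask",{c:d["mask"]},ray(d["pixel"],c,50))) for d in bot.outline_of(f"flask{n}_mid",c)[:2]])
E
```

```text
time: 30.8
tool_pos: [590.3, -311.7, 125.9]
tcp_rot: [-3.136, -0.002, 2.16]
contact_force: [0.4, 0.1, 0.9]
grip_width: 60.0
finger_force: 0.0
t 30.8 pos [ 590.3 -311.7  125.9] rot [-3.136e+00 -2.000e-03  2.160e+00] turn [-0.006 -0.002  0.   ] shift [-1.   1.9 97.4] F [0.4 0.1 0.9] w 60.0
1 scene [(0.6, np.int64(711), ([np.float64(586.7), np.float64(79.8)], np.float64(0.832))), (0.43, np.int64(451), ([np.float64(665.5), np.float64(53.8)], np.float64(0.413)))]
1 top [(0.69, np.int64(270), ([np.float64(643.7), np.float64(14.7)], np.float64(0.716)))]
2 scene [(0.57, np.int64(412), ([np.float64(409.0), np.float64(-315.2)], np.float64(0.544)))]
2 top []
3 scene []
3 top []
```

View pics/s4.png

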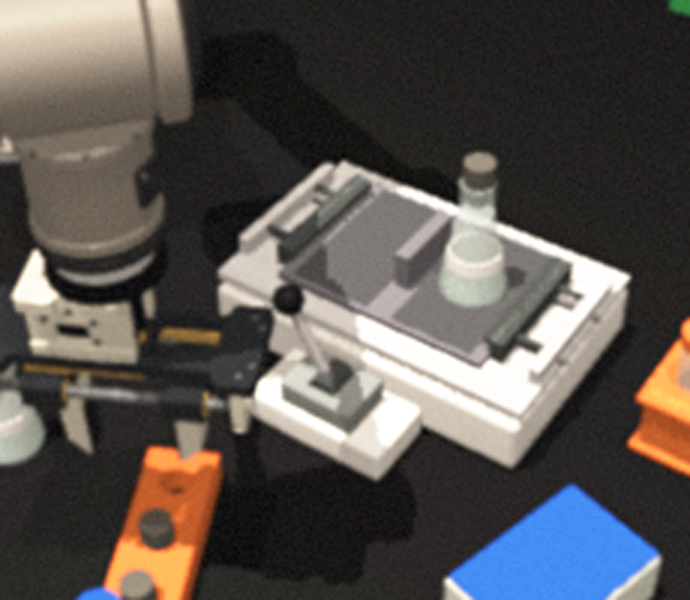

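Flask 1 stands upright on the far mat at (475,270) with its stopper on, clear of the bar and far jaw. I'll take the middle stopper.

```bash
python3 -m jog '[[-1,1,20,-0.006,0,0],[0,0.7,25,0,0,0],[0,0,25,0,0,0],[0,0,16,0,0,0],[0,0,7,0,0,0],[0,0,3.5,0,0,0],[0,0,0,0,0,0],[0,0,0,0,0,0]]'
python3 -m jog '[[0,0,0,0,0,0],[0,0,0,0,0,0],[0,0,0,0,0,0],[0,0,0,0,0,0],[0,0,0,0,0,0],[0,0,0,0,0,0],[0,0,0,0,0,0],[0,0,0,0,0,0]]' 0
python3 -m jog '[[0,0,-5,0,0,0],[0,0,-15,0,0,0],[0,0,-30,0,0,0],[0,0,-40,0,0,0],[0,0,-40,0,0,0],[0,0,-20,0,0,0],[0,0,0,0,0,0],[0,0,0,0,0,0]]'
python3 m3.py; python3 go.py 409 -315.5 150 2.16
```

```text
time: 32.0
tool_pos: [592.8, -312.2, 30.6]
tcp_rot: [3.141, 0.001, 2.16]
contact_force: [-0.1, -0.3, 0.6]
grip_width: 59.9
finger_force: 0.0
time: 32.8
tool_pos: [592.3, -311.8, 29.5]
tcp_rot: [3.141, -0.0, 2.16]
contact_force: [-0.5, -0.4, 0.6]
grip_width: 24.9
finger_force: 30.0
time: 33.6
tool_pos: [592.2, -311.8, 180.1]
tcp_rot: [3.141, 0.0, 2.16]
contact_force: [-0.2, -0.2, -1.2]
grip_width: 25.7
finger_force: 30.0
flask1_mid top 0.75 [311, 169] 254 [np.float64(643.6), np.float64(13.8)] 0.677
flask1_mid top 0.27 [362, 189] 99 [np.float64(575.7), np.float64(-136.0)] 0.297
flask2_mid top 0.71 [415, 186] 630 [np.float64(563.6), np.float64(-271.8)] 0.482
stopper1_mid scene 0.41 [245, 315] 129 [np.float64(622.3), np.float64(-357.0)] 0.761
flask1_mid scene 0.96 [358, 206] 660 [np.float64(585.2), np.float64(81.9)] 0.876
flask1_mid scene 0.7 [357, 179] 133 [np.float64(480.2), np.float64(219.5)] 0.263
flask2_mid scene 0.56 [201, 253] 708 [np.float64(408.2), np.float64(-314.4)] 0.91
flask3_mid scene 0.53 [245, 319] 114 [np.float64(593.1), np.float64(-338.5)] 0.129
t 34.1 pos [ 592.2 -311.9  179.1] rot [ 3.141e+00 -1.000e-03  2.160e+00] turn [ 0.    -0.001 -0.   ] shift [  98.8 -154.3   29.1] F [ 0.4  0.9 -0. ] w 24.8
```

```bash
python3 -m jog '[[15,-23,0,0,0,0],[20,-31,0,0,0,0],[25,-40,10,0,0,0],[25,-40,10,0,0,0],[14,-20.3,9,0,0,0],[0,0,0,0,0,0],[0,0,0,0,0,0],[0,0,0,0,0,0]]'
python3 go.py 409 -315.3 132 2.16
python3 s2.py s5 409 -315.3
```

```text
time: 34.9
tool_pos: [410.3, -315.8, 151.0]
tcp_rot: [3.141, 0.001, 2.16]
contact_force: [0.1, 0.4, -0.1]
grip_width: 24.9
finger_force: 30.0
t 34.9 pos [ 410.3 -315.8  151. ] rot [3.141e+00 1.000e-03 2.160e+00] turn [0.001 0.001 0.   ] shift [ 1.1 -0.8 19. ] F [ 0.1  0.4 -0.1] w 24.9
[(0.63, np.int64(613), ([np.float64(410.3), np.float64(-315.6)], np.float64(0.0))), (0.83, np.int64(702), ([np.float64(407.7), np.float64(-314.1)], np.float64(0.923)))]
```

View pics/s5.png

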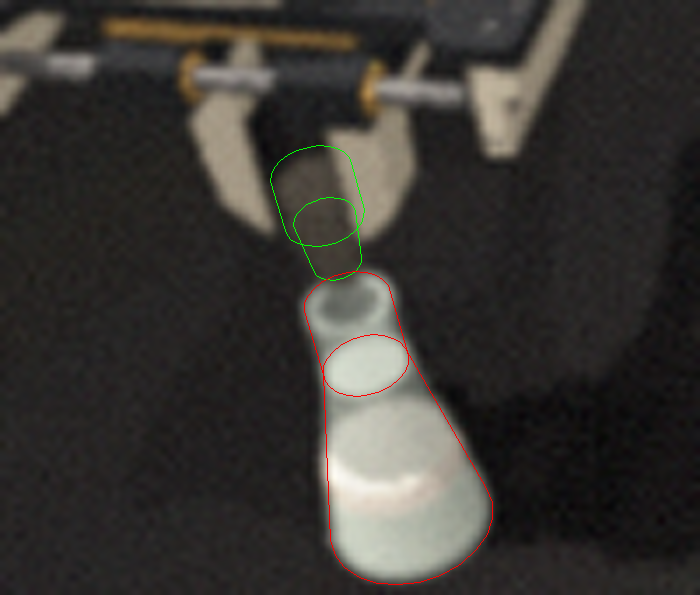

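Flask 2 matches its outline with its rim at (347,300). The stopper is within about 1 px of its prediction. Lowering it.

```bash
python3 -m jog '[[1,-0.3,6,0,0,0],[0,0,8,0,0,0],[0,0,5,0,0,0],[0,0,0,0,0,0],[0,0,0,0,0,0]]'
python3 -m jog '[[0,0,5,0,0,0],[0,0,4,0,0,0],[0,0,0,0,0,0]]'
python3 -m jog '[[0,0,4,0,0,0],[0,0,3,0,0,0],[0,0,0,0,0,0]]'
python3 go.py 409 -315.3 113.5 2.16
```

```text
time: 35.55
tool_pos: [408.1, -314.6, 131.2]
tcp_rot: [3.141, -0.001, 2.16]
contact_force: [0.1, -0.7, 1.0]
grip_width: 25.5
finger_force: 30.0
time: 35.85
tool_pos: [407.9, -314.3, 121.9]
tcp_rot: [3.141, -0.002, 2.16]
contact_force: [0.4, -0.2, -0.3]
grip_width: 24.7
finger_force: 30.0
time: 36.15
tool_pos: [408.0, -314.4, 115.0]
tcp_rot: [3.141, -0.001, 2.16]
contact_force: [0.4, -0.6, -0.9]
grip_width: 25.2
finger_force: 30.0
t 36.1 pos [ 408.  -314.4  115. ] rot [ 3.141e+00 -1.000e-03  2.160e+00] turn [ 0.    -0.001 -0.   ] shift [-1.3  0.3  1.5] F [ 0.4 -0.6 -0.9] w 25.2
```

```bash
python3 -m jog '[[0,0,1.5,0,0,0],[0,0,1,0,0,0],[0,0,0,0,0,0]]'
python3 -m jog '[[0,0,0.5,0,0,0],[0,0,0,0,0,0]]'
```

```text
time: 36.45
tool_pos: [408.4, -314.8, 113.5]
tcp_rot: [3.141, 0.0, 2.16]
contact_force: [-1.6, 0.5, 4.1]
grip_width: 25.8
finger_force: 30.0
time: 36.65
tool_pos: [408.6, -315.0, 113.4]
tcp_rot: [3.141, 0.001, 2.16]
contact_force: [-0.9, 2.0, 7.5]
grip_width: 25.2
finger_force: 30.0
```

```bash
python3 -m jog '[[0,0,0,0,0,0],[0,0,0,0,0,0],[0,0,0,0,0,0],[0,0,0,0,0,0],[0,0,0,0,0,0],[0,0,0,0,0,0]]' 65
python3 -m jog '[[0,0,8,0,0,0],[0,0,10,0,0,0],[0,0,9,0,0,0],[0,0,3,0,0,0],[0,0,0,0,0,0],[0,0,0,0,0,0]]'
python3 -m jog '[[0,0,0,0,0,0],[0,0,0,0,0,0],[0,0,0,0,0,0],[0,0,0,0,0,0],[0,0,0,0,0,0],[0,0,0,0,0,0],[0,0,0,0,0,0]]' 0
python3 -m jog '[[0,0,-10,0,0,0],[0,0,-20,0,0,0],[0,0,-35,0,0,0],[0,0,-40,0,0,0],[0,0,-35,0,0,0],[0,0,-15,0,0,0],[0,0,0,0,0,0],[0,0,0,0,0,0]]'
python3 go.py 537 -0.6 240 2.16
```

```text
time: 37.25
tool_pos: [408.1, -314.6, 112.4]
tcp_rot: [3.141, -0.001, 2.16]
contact_force: [0.6, 0.9, -0.3]
grip_width: 59.7
finger_force: 0.0
time: 37.85
tool_pos: [408.2, -314.6, 82.4]
tcp_rot: [3.141, -0.001, 2.16]
contact_force: [-0.5, -0.3, 0.1]
grip_width: 59.5
finger_force: 0.0
time: 38.55
tool_pos: [408.2, -314.6, 82.5]
tcp_rot: [3.141, -0.0, 2.16]
contact_force: [-0.3, -0.9, 0.5]
grip_width: 27.8
finger_force: 30.0
time: 39.35
tool_pos: [407.9, -314.3, 237.1]
tcp_rot: [3.141, -0.001, 2.16]
contact_force: [0.1, -0.0, -0.7]
grip_width: 27.8
finger_force: 30.0
t 39.4 pos [ 407.9 -314.3  237.1] rot [ 3.141e+00 -1.000e-03  2.160e+00] turn [ 0.    -0.001 -0.   ] shift [189.1 281.7  -2.9] F [ 0.1 -0.  -0.7] w 27.8
```

```bash
python3 -m jog '[[15,22,0,0,0,0],[22,33,0,0,0,0],[22,33,0,0,0,0],[22,33,0,0,0,0],[22,33,0,0,0,0],[22,33,0,0,0,0],[22,33,0,0,0,0],[22,33,0,0,0,0],[15,21,0,0,0,0],[5,7.5,0,0,0,0],[0,0,0,0,0,0],[0,0,0,0,0,0]]'
python3 -m jog '[[0,0,15,0,0,0],[0,0,25,0,0,0],[0,0,20,0,0,0],[0,0,7,0,0,0],[0,0,3,0,0,0],[0,0,0,0,0,0],[0,0,0,0,0,0]]'
python3 go.py 537 -0.6 161 2.16
```

```text
time: 40.55
tool_pos: [536.6, -1.9, 236.9]
tcp_rot: [-3.14, -0.001, 2.16]
contact_force: [0.7, -0.7, -1.5]
grip_width: 27.5
finger_force: 30.0
time: 41.25
tool_pos: [537.7, -1.5, 168.6]
tcp_rot: [3.14, 0.001, 2.159]
contact_force: [0.5, -0.3, -0.1]
grip_width: 27.9
finger_force: 30.0
t 41.2 pos [537.7  -1.5 168.6] rot [3.140e+00 1.000e-03 2.159e+00] turn [ 0.002  0.001 -0.001] shift [ 1.1 -0.1  7.6] F [ 0.5 -0.3 -0.1] w 27.9
```

```bash
python3 -m jog '[[0,0,3,0,0,0],[0,0,2.5,0,0,0],[0,0,1,0,0,0],[0,0,0,0,0,0]]'
python3 -m jog '[[0,0,0.8,0,0,0],[0,0,0.7,0,0,0],[0,0,0,0,0,0]]'
```

```text
time: 41.65
tool_pos: [537.1, -1.0, 161.0]
tcp_rot: [3.141, -0.001, 2.16]
contact_force: [-0.6, -0.0, -0.9]
grip_width: 27.4
finger_force: 30.0
time: 41.95
tool_pos: [537.4, -1.2, 160.5]
tcp_rot: [3.141, 0.0, 2.16]
contact_force: [-0.7, -0.0, 5.3]
grip_width: 27.5
finger_force: 30.0
```

```bash
python3 -m jog '[[0,0,0,0,0,0],[0,0,0,0,0,0],[0,0,0,0,0,0],[0,0,0,0,0,0],[0,0,0,0,0,0],[0,0,0,0,0,0]]' 65
python3 -m jog '[[0,0,-10,0,0,0],[0,0,-25,0,0,0],[0,0,-35,0,0,0],[0,0,-20,0,0,0],[0,0,0,0,0,0]]'
python3 -m jog '[[0,0,0,0,0,0.12],[0,0,0,0,0,0.12],[0,0,0,0,0,0.12],[0,0,0,0,0,0.117],[0,0,0,0,0,0]]' 0
python3 go.py 516.3 -138.5 108 1.683
python3 - <<'E'
from h import *
a=bot.capture("scene"); u,v=180,110
cv2.imwrite("pics/s6.png",cv2.resize(a[v:v+200,u:u+260,::-1],None,fx=3,fy=3,interpolation=cv2.INTER_CUBIC))
E
```

```text
time: 42.55
tool_pos: [537.2, -1.1, 159.6]
tcp_rot: [3.141, -0.001, 2.16]
contact_force: [-0.1, -0.2, 0.9]
grip_width: 59.6
finger_force: 0.0
time: 43.05
tool_pos: [538.8, -1.3, 253.6]
tcp_rot: [3.136, 0.004, 2.16]
contact_force: [-0.8, 0.7, 0.4]
grip_width: 59.6
finger_force: 0.0
time: 43.55
tool_pos: [536.8, -1.1, 248.9]
tcp_rot: [-3.14, -0.001, 1.682]
contact_force: [1.0, 0.4, -0.1]
grip_width: 24.2
finger_force: 0.0
t 43.5 pos [536.8  -1.1 248.9] rot [-3.140e+00 -1.000e-03  1.682e+00] turn [-0.001 -0.001 -0.001] shift [-134.3  -35.8  140.9] F [ 1.   0.4 -0.1] w 24.2
```

View pics/s6.png

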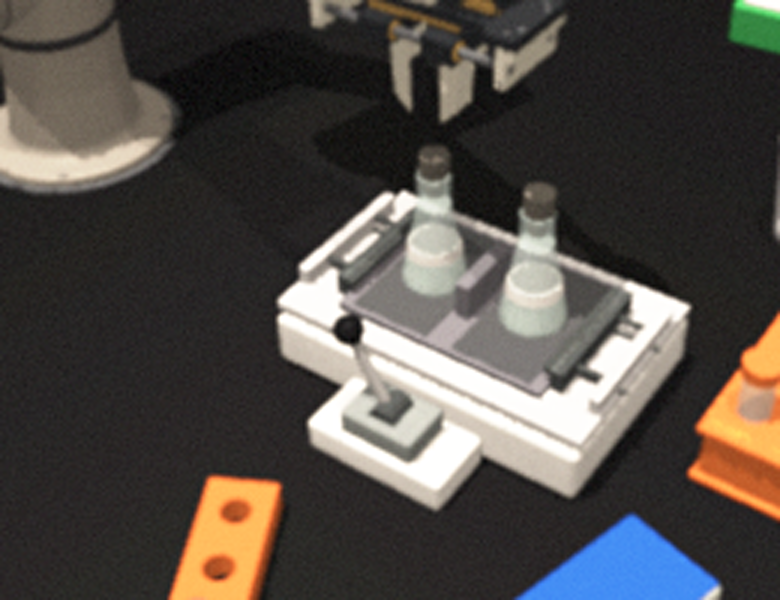

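Both stoppered flasks stand on the board, at (435,245) and (535,280), on either side of the bar. The lever ball is at (348,330), still off. I'll go behind it.

```bash
python3 -m jog '[[-20,-6,0,0,0,0],[-35,-10,0,0,0,0],[-40,-10,0,0,0,0],[-30,-8,0,0,0,0],[-9.3,-2,0,0,0,0],[0,0,15,0,0,0],[0,0,35,0,0,0],[0,0,40,0,0,0],[0,0,35,0,0,0],[0,0,14,0,0,0],[0,0,0,0,0,0],[0,0,0,0,0,0]]'
python3 go.py 516.3 -138.5 108 1.683
python3 -m jog '[[0,8,0,0,0,0],[0,10,0,0,0,0],[0,10,0,0,0,0],[0,10,0,0,0,0],[0,10,0,0,0,0],[0,10,0,0,0,0],[0,0,0,0,0,0]]'
python3 go.py 606 -128 108 1.683
```

```text
time: 44.8
tool_pos: [516.9, -138.1, 111.0]
tcp_rot: [3.141, -0.001, 1.685]
contact_force: [-0.6, 0.5, 0.9]
grip_width: 0.2
finger_force: 0.0
t 44.8 pos [ 516.9 -138.1  111. ] rot [ 3.141e+00 -1.000e-03  1.685e+00] turn [ 0.    -0.001  0.002] shift [-0.3 -0.6  3. ] F [-0.6  0.5  0.9] w 0.2
time: 45.5
tool_pos: [575.6, -131.8, 110.4]
tcp_rot: [3.14, -0.0, 1.683]
contact_force: [0.7, 0.1, 0.1]
grip_width: 0.6
finger_force: 0.0
t 45.5 pos [ 575.6 -131.8  110.4] rot [ 3.14  -0.     1.683] turn [ 0.001 -0.     0.   ] shift [ 0.4 30.6  2.4] F [0.7 0.1 0.1] w 0.6
```

```bash
python3 -m jog '[[0,8,0,0,0,0],[0,8,0,0,0,0],[0,8,0,0,0,0],[0,5,0,0,0,0],[0,0,0,0,0,0]]'
python3 -m jog '[[0,3,0,0,0,0],[0,3,0,0,0,0],[0,0,0,0,0,0]]'
python3 -m jog '[[0,3,0,0,0,0],[0,2,0,0,0,0],[0,0,0,0,0,0]]'
python3 - <<'E'
from h import *
a=bot.capture("scene"); u,v=240,140
cv2.imwrite("pics/s7.png",cv2.resize(a[v:v+150,u:u+180,::-1],None,fx=4,fy=4,interpolation=cv2.INTER_CUBIC))
E
```

```text
time: 46.0
tool_pos: [603.7, -128.7, 110.4]
tcp_rot: [3.141, -0.0, 1.683]
contact_force: [-0.5, -0.6, 0.4]
grip_width: 0.4
finger_force: 0.0
time: 46.3
tool_pos: [609.1, -128.1, 110.6]
tcp_rot: [3.141, -0.001, 1.683]
contact_force: [-0.1, 1.0, -0.0]
grip_width: 0.6
finger_force: 0.1
time: 46.6
tool_pos: [610.0, -128.0, 110.4]
tcp_rot: [-3.133, -0.002, 1.683]
contact_force: [-15.6, -2.2, 7.6]
grip_width: 0.2
finger_force: 8.1
```

View pics/s7.png

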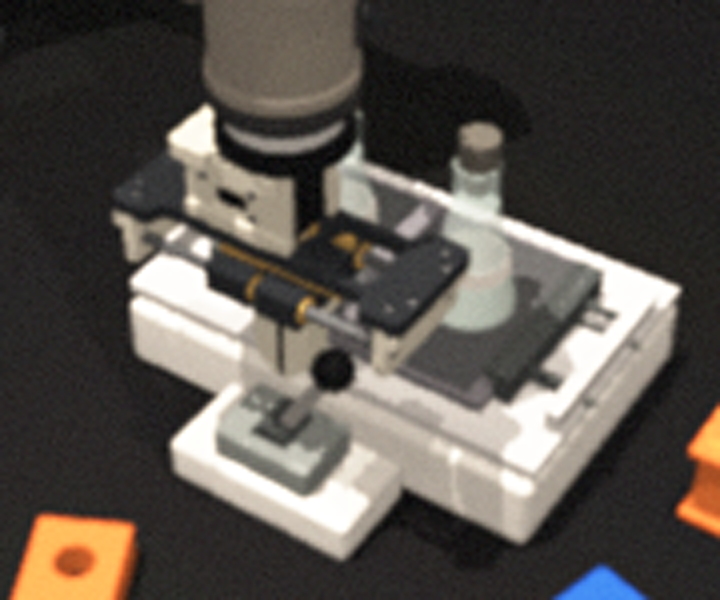

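The lever leans to +x with its ball at (335,370), and the 15 N reaction shows it is on its stop. I'll retreat and take a final look.

```bash
python3 -m jog '[[0,-10,0,0,0,0],[0,-20,0,0,0,0],[0,-20,0,0,0,0],[0,0,-15,0,0,0],[0,0,-35,0,0,0],[0,0,-40,0,0,0],[0,0,-40,0,0,0],[-30,0,-20,0,0,0],[-40,0,0,0,0,0],[-40,0,0,0,0,0],[-40,0,0,0,0,0],[-20,0,0,0,0,0]]'
python3 - <<'E'
from h import *
a=bot.capture("scene"); b=bot.capture("top")
A=cv2.resize(a[110:300,220:480,::-1],None,fx=2.2,fy=2.2,interpolation=cv2.INTER_CUBIC)
cv2.imwrite("pics/fin.png",cv2.resize(np.hstack([cv2.resize(a[110:290,250:430,::-1],(400,400),interpolation=cv2.INTER_CUBIC),cv2.resize(b[110:260,240:390,::-1],(400,400),interpolation=cv2.INTER_CUBIC)]),None,fx=1,fy=1))
for t,n in(("reagent","reagent"),("beaker","beaker")):
    for c in("scene","top"): print(t,c,[fit(n,{c:d["mask"]},ray(d["pixel"],c,50)) for d in bot.outline_of(t,c)[:1]])
E
```

```text
time: 47.85
tool_pos: [583.0, -305.6, 260.3]
tcp_rot: [3.141, 0.001, 1.68]
contact_force: [0.3, 0.5, 0.2]
grip_width: 0.3
finger_force: 0.0
reagent scene [([np.float64(686.3), np.float64(-426.6)], np.float64(0.922))]
reagent top []
beaker scene [([np.float64(719.6), np.float64(363.4)], np.float64(0.867))]
beaker top [([np.float64(722.0), np.float64(359.7)], np.float64(0.816))]
```

View pics/fin.png

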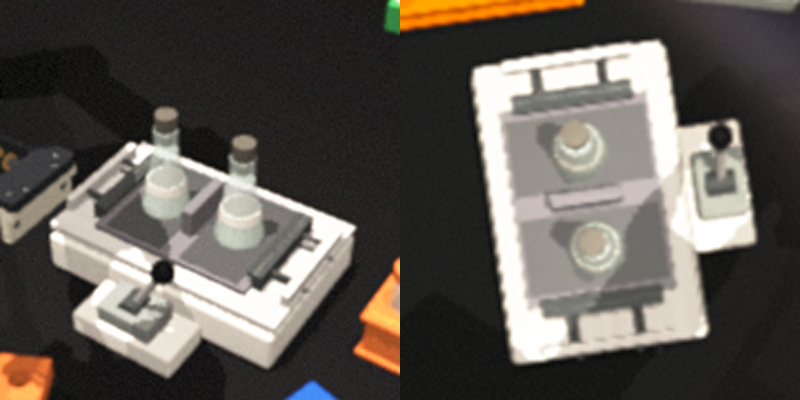

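The final picture shows the board clipped under both lips, both stoppered flasks upright on it, at (575,147) and (597,248), and the lever on at (720,137). The bottle and beaker have not moved.

```bash
python3 -c "
from plant import bot
print(bot.close_job())"
```

```text
the job is handed in; nothing more can be done
None
```

The job is handed in: the board is clipped under both jaws, both flasks (the only two present) are stoppered and standing on it, the switch is fully on, the bottle and beaker are undisturbed, and it took about 48 of the 210 seconds.

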